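Level the rocking balance base

ROBOT

A 6-joint arm with a two-finger parallel gripper is mounted at the origin on the work surface. World frame = base frame: x ahead of the robot, y to its left, z up, the work surface at z = 0. Lengths are in m, angles in rad, forces in N, time in s.
With the tool pointing down it reaches from about 0.35 to 0.85 m from the base axis. Payload 8.1 kg.
Tool frame: the origin (TCP) lies at the very end of the fingers, on their centre line; the grasp point (between the pads) lies 19 mm behind it (robot.hold_point_z is the z of the grasp point in the tool frame, in m); z points along the fingers, y is the line along which they close (so a half turn about z gives the same grasp; the last joint's range is limited). The gripper opens to 85 mm and grips with 20 to 120 N. Pads are 22 mm wide; open, the fingers measure 114 mm over their backs; the gripper's body (76 mm by 85 mm) begins 54 mm behind the grasp point. The pads swing forward as they close: fully open they stand 13 mm farther back than shut.
Start: joints at [1.051, 0.13, 1.488, -0, 1.523, -0.085], TCP at [0.253, 0.544, 0.231] pointing down, gripper open.
Joint ranges: [-2.96, 2.96], [-0.89, 2.26], [0.02, 2.5], [-1.34, 4.48], [0, 2.73], [-2.66, 2.66]. Speed limits (rad/s): [2.39, 2.39, 2.79, 3.14, 3.14, 3.14].

INTERFACE

Orientations are given as a rotation vector (axis times angle).
In Python, from station import monitor, viewer, order, robot gives the robot as it stands.
- The arm moves only by the tool play_rows, never from a script. Its argument "steps" is text: rows parted by semicolons, each of 6 numbers parted by spaces: the shift along the world's x, y, z in mm, then the turn, a rotation vector about the world's x, y, z in degrees. A call has 1 to 20 rows; each row is the pose to reach, as a shift and turn from the pose commanded when the call began; what a row does not reach only later rows make up. A row lasts 1/12 s, in which the tool goes at most 41.7 mm and 7.16 degrees, less where a joint would pass 70% of its speed; a pose out of reach is approached as far as the arm can. A call with a gripper value outside its range is refused whole. "claw" is the opening, from 0 (shut) to 1 (fully open), set as the call begins (left out, the last holds). The fingers move at their own pace and stop on an object; the grip force is fixed at half the most. Time passes only in rows, so rows that repeat a pose let the fingers close. It gives the time, the measured TCP pose, the force, the opening and the grip force at its end, in the units of the state.
- monitor.get_state(): the state, without advancing time (a new reading comes with each control period).
- viewer.snapshot(name): name is "scene" or "top" or "wrist"; returns a dict with "frame" (480x640x3 uint8, blue, green, red), "z_map" (480x640 float32, m along the optical axis (not along the pixel's ray), 0 where there is no reading), "fx", "fy", "cx", "cy" (pixels), "world_from_camera" (4x4, takes a point from camera to world coordinates). Camera axes: x right, y down, z forward; pixel columns grow to the right and rows downward; lengths in m; the calibration is good to about 2 mm. A picture is of the moment at which its call begins.
- order.close_job(): hands the job in; it is judged then, once.
The state is a dict: "t": time; "qpos": joint angles; "joint_vel": joint speeds; "effort": joint torques, N m; "ee_pos": TCP position; "eef_rot": TCP orientation; "ft_force": force on the tool from outside, world axes, zero at the start; "wrist_torque": the same for the moment, N m; "grip_width": opening from 0.0 (shut) to 1.0 (fully open); "gripper_force": force on a finger pad.
Only numpy, scipy, OpenCV 4.12 (cv2) and the standard library are available. Lean on these libraries where they do the work, as an engineer would, in place of code of your own. Each camera call takes 0.05 s, during which the arm holds its last target. There are 200 camera calls.

TASK

The aluminium base that carries the lab balance leans towards the robot and rocks, because its two front feet are screwed up too far. Turn the two black knobs at its front corners clockwise to screw the feet down until the base is level and stands firmly on all four feet. Leave the base where it stands, keep the cardboard core standing on the balance, and let go of the knobs.

Things in the scene. Friction and masses are not known exactly. Their poses are not given: they have to be found in the camera images.
- base: aluminium base plate 260 (x) x 300 (y) x 12 mm, its top 42 mm above its feet's undersides, with a white balance fixed on it (top 92 mm, pan 106 mm up); 4.5 kg, loose. Origin: centre of the four feet, level with the rear feet's undersides; feet at x +-100, y +-120 mm, the knobs over the two at x = -100. x points from the knobs to the rear, y left, z up: vertical when the base is level
- knob_left_grip (a point): centre, half-way up, of the left front knob: round, ribbed, black, 50 mm across, 32 mm tall, on an upright threaded stem at the base's front left (+y) corner. It sinks with its foot: its centre is always 74 mm above the foot's underside; its underside is 16 mm above the base plate when the foot is right, more when too short. 40 mm free to the balance behind it, bench clutter lower or farther off
- knob_right_grip (a point): centre, half-way up, of the right front knob: round, ribbed, black, 50 mm across, 32 mm tall, on an upright threaded stem at the base's front right (-y) corner. It sinks with its foot: its centre is always 74 mm above the foot's underside; its underside is 16 mm above the base plate when the foot is right, more when too short. 40 mm free to the balance behind it, bench clutter lower or farther off
- knob_left (a joint): angle of the left front knob, rad: 0 when its foot reaches as far down as the fixed rear feet, negative while too short. Clockwise from above: value grows and the foot screws down, 12 mm per full turn (1.91 mm per rad); range -5 to 3.5. Stiff thread (0.06 N m), stays where left; turns any number of grasps
- knob_right (a joint): angle of the right front knob, rad: 0 when its foot reaches as far down as the fixed rear feet, negative while too short. Clockwise from above: value grows and the foot screws down, 12 mm per full turn (1.91 mm per rad); range -5 to 3.5. Stiff thread (0.06 N m), stays where left; turns any number of grasps
- front_foot_left (a point): centre of the underside of the left front (adjustable) rubber foot (disc 36 mm across, 10 mm thick); on the bench when its height is 0
- front_foot_right (a point): centre of the underside of the right front (adjustable) rubber foot (disc 36 mm across, 10 mm thick); on the bench when its height is 0
- rear_foot_left (a point): centre of the underside of the left rear (fixed) rubber foot (disc 36 mm across, 10 mm thick); on the bench when its height is 0
- rear_foot_right (a point): centre of the underside of the right rear (fixed) rubber foot (disc 36 mm across, 10 mm thick); on the bench when its height is 0
- core_center (a point): centre of the cardboard core, a tube 60 mm across and 55 mm tall standing loose on the balance's pan; its z axis is the tube's axis
Not all that is in view belongs to the job. What is shaped like the part that bears core_center but blue or yellow is not meant.

How it is judged:
At the end, for the whole second after the job is handed in: All four feet are within 1.5 mm of the bench, the base is level within 0.01 rad, at rest and less than 30 mm from where it started, and the cardboard core still stands upright on the balance (height (world z) of each of front_foot_left, front_foot_right, rear_foot_left, rear_foot_right below 0.0015 m and angle between base's own z axis and vertical below 0.01 rad and distance of base from where it was at the start of the episode below 0.03 m and angle between the z axis of base and the z axis of core_center, either way round below 0.2 rad and z of core_center in the frame of base above 0.12 m and linear speed of base below 0.01 m/s); the robot touches nothing.
It fails at once if the cardboard core is knocked over or off the balance (angle between core_center's own z axis and vertical above 0.5 rad or z of core_center in the frame of base below 0.11 m).
It fails at once if the base is pushed away from its place (distance of base from where it was at the start of the episode above 0.05 m).
It also fails if it takes over 72 s, if anything falls off the work surface, if the arm or the gripper's body presses on something with over 40 N, if the wrist force passes 120 N, or if a joint passes its speed limit or range.

## Working session

There is one attempt and no reset: what is moved stays moved. The work goes in short steps, Python scripts to look and compute and a tool call to move; the robot and the scene stay as the last step left them, time stands still between calls to the robot, and variables do not carry over. Pictures are saved under pics/ and viewed, at most 10 in all, crops included, and the job is handed in when it is done.

Besides the shell and the picture viewer there is one more tool, called after "Emit:" as name(argument=value, ...) on one line, values as JSON. play_rows: Moves the arm, as the interface text tells. Its arguments: {"type":"object","properties":{"steps":{"type":"string"},"claw":{"type":"number"}},"required":["steps"]}

```bash
mkdir -p pics
cat > h.py <<'E'
from station import monitor, viewer, order, robot
import numpy as np, cv2
def snap(n):
    s=viewer.snapshot(n); return s
def pts(s):
    z=s["z_map"]; v,u=np.mgrid[:480,:640]
    c=np.stack([(u-s["cx"])/s["fx"]*z,(v-s["cy"])/s["fy"]*z,z],-1)
    T=np.array(s["world_from_camera"]); return c@T[:3,:3].T+T[:3,3]
E
python3 - <<'E'
from h import *
for n in("scene","top"):
    s=snap(n); cv2.imwrite(f"pics/{n}0.png",s["frame"]); np.savez(f"{n}0.npz",**s)
    print(n,s["fx"],np.round(s["world_from_camera"],3).tolist())
print(monitor.get_state(), robot.hold_point_z)
E
```

```text
scene 433.30660632008244 [[0.717, 0.573, -0.397, 0.921], [0.697, -0.603, 0.387, -0.261], [-0.017, -0.555, -0.832, 0.688], [0.0, 0.0, 0.0, 1.0]]
top 468.6170000564773 [[-0.01, -0.998, 0.059, 0.614], [-1.0, 0.01, 0.001, -0.028], [-0.002, -0.059, -0.998, 1.052], [0.0, 0.0, 0.0, 1.0]]
{'t': 0.1, 'qpos': array([ 1.05059523e+00,  1.31075424e-01,  1.48918009e+00, -1.03608552e-06,
        1.52299747e+00, -8.53970301e-02]), 'joint_vel': array([-8.20934755e-04, -1.25480938e-03, -1.41278352e-03, -6.67880207e-04,
        1.36652082e-04,  5.29095264e-05]), 'effort': array([ 1.71147374e-03, -5.70947850e+01, -5.01941371e+01, -6.80372682e-05,
        8.06055934e-03, -9.94625293e-05]), 'ee_pos': array([0.25247063, 0.54374957, 0.2303501 ]), 'eef_rot': array([-6.77514369e-01, -3.06715962e+00,  2.48948074e-03]), 'ft_force': array([-0.71598845,  0.47313305,  1.24390697]), 'wrist_torque': array([-0.04903689,  0.02536806, -0.03147668]), 'gripper_force': 0.0, 'grip_width': 0.9990312309753101} -0.0187
```

View pics/scene0.png

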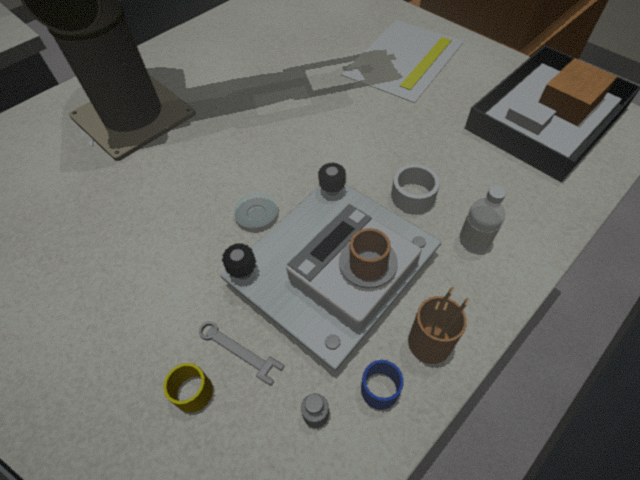

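View pics/top0.png

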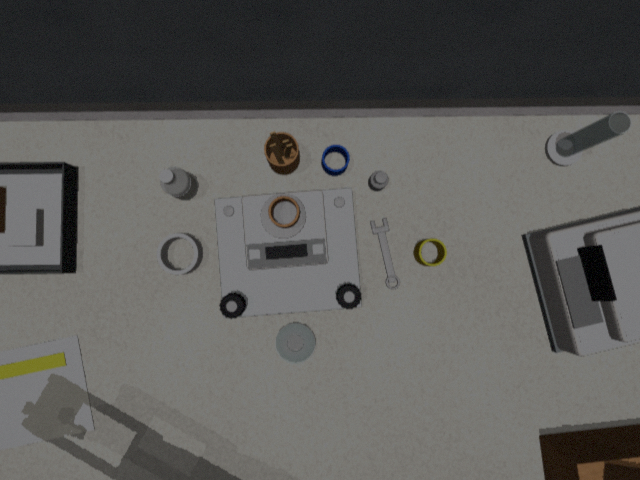

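The top view shows the left knob at (233,305) and the right knob at (348,296); in the scene view they are at (333,177) and (240,260). The core is at (284,212) in top. Lookalikes are the blue ring (335,159), the yellow ring (432,252), the grey ring (181,253) and the pen cup (282,150). The black display (287,252) and tray are not round knobs. Next I measure the knobs and plate, with one close crop.

```bash
cat >> h.py <<'E'
def knobs(s,seeds,R=24):
    """per seed: top-face centre xyz from depth + darkness"""
    P=pts(s); g=s["frame"].max(2); out=[]
    for (u,v) in seeds:
        m=np.zeros(g.shape,bool); m[v-R:v+R,u-R:u+R]=True
        m&=(s["z_map"]>0)&(P[...,2]>0.078)&(P[...,2]<0.13)
        p=P[m]; (cx,cy),r=cv2.minEnclosingCircle(p[:,:2].astype(np.float32))
        zt=np.percentile(p[:,2],[10,50,90])
        out.append((cx,cy,r,zt,len(p)))
    return out
def plate(s,polys):
    P=pts(s); m=np.zeros((480,640),np.uint8)
    for p in polys: cv2.fillPoly(m,[np.array(p)],1)
    p=P[(m>0)&(s["z_map"]>0)]
    A=np.c_[p[:,:2],np.ones(len(p))]; c,*_=np.linalg.lstsq(A,p[:,2],rcond=None)
    k=abs(A@c-p[:,2])<0.006; c,*_=np.linalg.lstsq(A[k],p[k,2],rcond=None)
    return c,np.std(A[k]@c-p[k,2]),k.sum()
E
python3 - <<'E'
from h import *
s=np.load("top0.npz"); K=knobs(s,[(233,305),(348,296)])
for k in K: print(np.round(k[:3],4),np.round(k[3],4),k[4])
polys=[[(222,222),(238,222),(240,285),(224,285)],[(334,215),(350,215),(354,278),(336,278)],[(255,285),(325,280),(325,308),(258,311)]]
c,sd,n=plate(s,polys); print("plate",c,sd,n)
P=pts(s); 
for u,v in[(225,250),(345,250),(290,300),(229,211),(339,202),(400,350),(190,320)]: print(u,v,np.round(P[v,u],4))
print("bench",plate(s,[[(380,320),(500,320),(500,400),(380,400)]]))
a=s["frame"][180:330,205:375]; b=np.load("scene0.npz")["frame"][150:300,210:380]
cv2.imwrite("pics/crop.png",cv2.resize(np.clip(1.6*np.hstack([a,b]),0,255).astype(np.uint8),None,fx=2.3,fy=2.3,interpolation=cv2.INTER_CUBIC))
E
```

```text
[0.5289 0.1343 0.0263] [0.0875 0.0905 0.0929] 500
[ 0.5459 -0.1046  0.0263] [0.0902 0.0932 0.0956] 496
plate [ 0.02239074 -0.00015169  0.0261379 ] 0.0018121577349774643 4167
225 250 [0.6451 0.1565 0.041 ]
345 250 [ 0.6426 -0.1028  0.0373]
290 300 [0.5363 0.0171 0.0389]
229 211 [0.729  0.1469 0.0463]
339 202 [ 0.7461 -0.0906  0.0463]
400 350 [ 0.4213 -0.2238  0.0027]
190 320 [0.4914 0.2415 0.0013]
bench (array([ 0.00013902, -0.00102335,  0.00061774]), np.float64(0.001886664233662109), np.int64(9743))
```

View pics/crop.png

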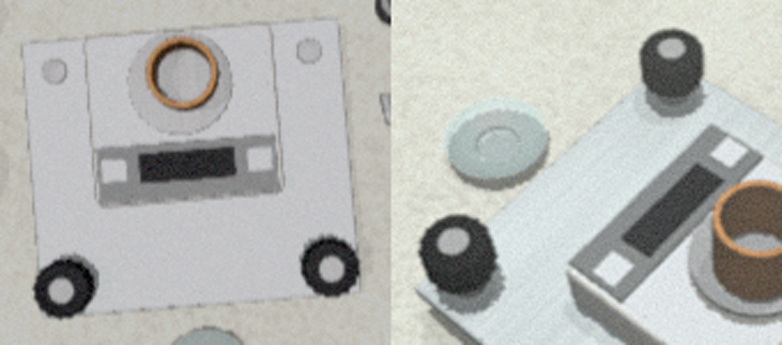

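The crop confirms the two ribbed black knobs at the front corners. The left foot is about 4.5 mm short (−2.4 rad) and the right about 6.8 mm short (−3.5 rad). I start with the right knob at (0.546, −0.105), moving above it with the closing line at azimuth ≈110° so there is clockwise range.

Emit:
play_rows(steps="294 -649 0 0 0 45;294 -649 0 0 0 45;294 -649 0 0 0 45;294 -649 0 0 0 45;294 -649 0 0 0 45;294 -649 0 0 0 45;294 -649 0 0 0 45;294 -649 0 0 0 45;294 -649 0 0 0 45;294 -649 0 0 0 45;294 -649 0 0 0 45;294 -649 0 0 0 45;294 -649 0 0 0 45;294 -649 0 0 0 45;294 -649 0 0 0 45;294 -649 0 0 0 45;294 -649 0 0 0 45;294 -649 0 0 0 45;294 -649 -60 0 0 45;294 -649 -60 0 0 45", claw=1)

```text
t: 1.77
ee_pos: [0.5461, -0.1064, 0.1681]
eef_rot: [0.543, -3.092, -0.001]
ft_force: [-1.6, 0.6, -0.5]
grip_width: 1.002
gripper_force: 0.0
```

Run:
```python
from h import *
st=monitor.get_state(); print(st["t"],st["qpos"],st["ee_pos"],st["eef_rot"])
s=snap("wrist"); cv2.imwrite("pics/w1.png",s["frame"]); np.savez("w1.npz",**s)
```

```text
1.7667 [-2.84576401e-01  5.31879066e-02  1.68655294e+00 -9.45006942e-05
  1.40392317e+00 -2.20310716e+00] [ 0.54611252 -0.10643638  0.16810606] [ 5.43168018e-01 -3.09235263e+00 -1.30790162e-03]
```

View pics/w1.png

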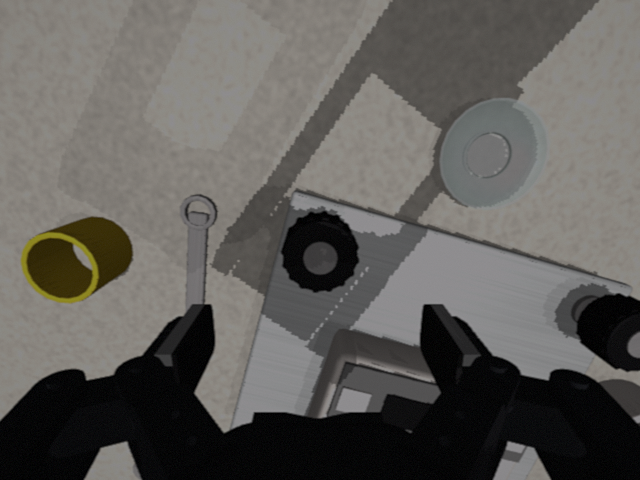

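The wrist view shows the right knob at (320,252), the left knob at (612,335) and the yellow ring at (75,255). I compute the knob centre from it.

Run:
```python
from h import *
s=np.load("w1.npz")
for k in knobs(s,[(320,252)],50): print(np.round(k[:3],4),np.round(k[3],4),k[4])
P=pts(s); print(P[258,320],P[300,400],P[250,450])
```

```text
[ 0.5469 -0.1037  0.0266] [0.0901 0.0925 0.094 ] 4568
[ 0.54626229 -0.10411379  0.09497476] [ 0.57750547 -0.01948452  0.03739735] [0.5224778  0.00079158 0.03730061]
```

Emit:
play_rows(steps="0 1 -30 0 0 0;0 1 -60 0 0 0;0 1 -90 0 0 0;0 1 -105 0 0 0;0 1 -112 0 0 0;0 1 -112 0 0 0;0 1 -112 0 0 0", claw=1)

```text
t: 2.4
ee_pos: [0.5473, -0.1038, 0.0603]
eef_rot: [-0.548, 3.093, -0.001]
ft_force: [-0.1, -0.5, 0.9]
grip_width: 0.995
gripper_force: 0.0
```

Emit:
play_rows(steps="0 0 0 0 0 0;0 0 0 0 0 0;0 0 0 0 0 0;0 0 0 0 0 0;0 0 0 0 0 0;0 0 0 0 0 0;0 0 0 0 0 0;0 0 0 0 0 0", claw=0.4)

```text
t: 3.07
ee_pos: [0.5478, -0.1041, 0.061]
eef_rot: [-0.548, 3.091, -0.002]
ft_force: [-1.4, 0.5, 6.6]
grip_width: 0.57
gripper_force: 61.1
```

Gripped. I turn 133° clockwise, sinking 2 mm along the way.

Emit:
play_rows(steps="0 0 0 0 0 -7;0 0 0 0 0 -14;0 0 -0.5 0 0 -21;0 0 -0.5 0 0 -28;0 0 -1 0 0 -35;0 0 -1 0 0 -42;0 0 -1.5 0 0 -49;0 0 -1.5 0 0 -56;0 0 -2 0 0 -63;0 0 -2 0 0 -70;0 0 -2 0 0 -77;0 0 -2 0 0 -84;0 0 -2 0 0 -91;0 0 -2 0 0 -98;0 0 -2 0 0 -105;0 0 -2 0 0 -112;0 0 -2 0 0 -119;0 0 -2 0 0 -126;0 0 -2 0 0 -133;0 0 -2 0 0 -133")

```text
t: 4.73
ee_pos: [0.5493, -0.1034, 0.0586]
eef_rot: [2.623, 1.724, 0.008]
ft_force: [8.2, 2.8, -2.8]
grip_width: 0.566
gripper_force: 62.2
```

Run:
```python
from h import *
st=monitor.get_state(); print(st["t"],st["qpos"],st["ft_force"],st["wrist_torque"])
s=snap("top"); np.savez("top1.npz",**s)
P=pts(s)
polys=[[(222,222),(238,222),(240,285),(224,285)],[(334,215),(350,215),(352,245),(336,245)],[(255,285),(300,280),(300,308),(258,311)]]
for f in("top0.npz","top1.npz"):print(plate(np.load(f),polys))
for k in knobs(s,[(233,305)]): print(np.round(k[:3],4),np.round(k[3],4),k[4])
```

```text
4.7333 [-0.27903037  0.16723317  1.77573479  0.00201084  1.19315883  0.12835846] [ 8.1708255   2.80302855 -2.78843145] [ 6.71403933e-01 -1.92163993e+00  1.55771046e-03]
(array([ 0.02239816, -0.00019184,  0.02614142]), np.float64(0.0018176383467970502), np.int64(2854))
(array([ 0.01432396, -0.00051246,  0.03200914]), np.float64(0.0018144549321348368), np.int64(2858))
[0.5298 0.1347 0.0265] [0.0884 0.0917 0.0942] 506
```

Emit:
play_rows(steps="0 0 0 0 0 -7;0 0 0 0 0 -14;0 0 0 0 0 -21;0 0 0 0 0 -28;0 0 0 0 0 -35;0 0 0 0 0 -42;0 0 0 0 0 -49;0 0 0 0 0 -56;0 0 0 0 0 -60;0 0 0 0 0 -60")

```text
t: 5.62
ee_pos: [0.5494, -0.1038, 0.0586]
eef_rot: [3.135, 0.186, 0.009]
ft_force: [9.7, 1.4, -4.5]
grip_width: 0.567
gripper_force: 62.5
```

Emit:
play_rows(steps="0 0 0 0 0 0;0 0 0 0 0 0;0 0 0 0 0 0;0 0 0 0 0 0;0 0 0 0 0 0;0 0 30 0 0 0;0 0 60 0 0 0;0 0 90 0 0 0;0 0 120 0 0 0;-30 30 120 0 0 30;-60 60 120 0 0 60;-60 60 120 0 0 60", claw=1)

```text
t: 6.62
ee_pos: [0.4818, -0.0401, 0.1757]
eef_rot: [-3.038, -0.786, 0.006]
ft_force: [-0.7, 0.1, -0.7]
grip_width: 1.005
gripper_force: 0.0
```

Run:
```python
from h import *
st=monitor.get_state(); print(st["t"],st["qpos"],st["ee_pos"],st["eef_rot"],st["ft_force"])
s=snap("top"); np.savez("top2.npz",**s); cv2.imwrite("pics/top2.png",s["frame"])
polys=[[(222,222),(238,222),(240,285),(224,285)],[(334,215),(350,215),(352,245),(336,245)],[(255,285),(300,280),(300,305),(258,308)]]
print(plate(s,polys))
for k in knobs(s,[(233,305),(348,296)]): print(np.round(k[:3],4),np.round(k[3],4),k[4])
```

```text
6.6167 [-1.90335305e-01 -1.51498450e-01  1.87011434e+00  1.65349501e-03
  1.42824589e+00  8.73965435e-01] [ 0.48178483 -0.04007462  0.17574391] [-3.03785565 -0.78582258  0.00636514] [-0.73767028  0.10915939 -0.7440463 ]
(array([ 0.00278446, -0.00098248,  0.040297  ]), np.float64(0.0017877916711885654), np.int64(2718))
[0.5309 0.135  0.0264] [0.0906 0.0935 0.0962] 512
[ 0.5477 -0.1047  0.026 ] [0.0877 0.0904 0.0929] 496
```

View pics/top2.png

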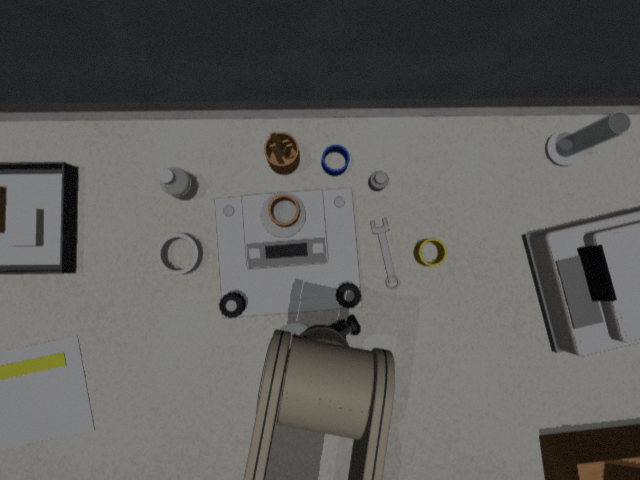

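The base is nearly level and hangs on the right front foot; the left foot is still about 4 mm short. I move to the left knob at (0.531, 0.135).

Emit:
play_rows(steps="44 179 0 0 0 7;44 179 0 0 0 14;44 179 0 0 0 21;44 179 0 0 0 28;44 179 0 0 0 35;44 179 0 0 0 42;44 179 0 0 0 49;44 179 0 0 0 56;44 179 0 0 0 63;44 179 0 0 0 70;44 179 0 0 0 77;44 179 0 0 0 84;44 179 0 0 0 91;44 179 0 0 0 98;44 179 0 0 0 105;44 179 -15 0 0 111;44 179 -30 0 0 111;44 179 -30 0 0 111", claw=1)

```text
t: 8.17
ee_pos: [0.5296, 0.1345, 0.1442]
eef_rot: [-1.089, -2.943, 0.004]
ft_force: [0.0, 0.6, -0.7]
grip_width: 1.003
gripper_force: 0.0
```

Run:
```python
from h import *
st=monitor.get_state(); print(st["t"],st["qpos"],st["ee_pos"],st["eef_rot"])
s=snap("wrist"); cv2.imwrite("pics/w2.png",s["frame"]); np.savez("w2.npz",**s)
P=pts(s)
m=(s["z_map"]>0)&(P[...,2]>.078)&(P[...,2]<.12)&(np.hypot(P[...,0]-.531,P[...,1]-.135)<.035)
p=P[m];print(cv2.minEnclosingCircle(p[:,:2].astype(np.float32)),np.percentile(p[:,2],[10,50,90]),len(p))
```

```text
8.1667 [ 1.54978329e-01  4.84367260e-02  1.73638158e+00 -2.60404966e-04
  1.36097823e+00 -7.07052476e-01] [0.52961899 0.13447002 0.14423814] [-1.08885709 -2.94307897  0.00356507]
((0.5317724943161011, 0.13567492365837097), 0.02689061313867569) [0.0905775  0.0931617  0.09468303] 5677
```

View pics/w2.png

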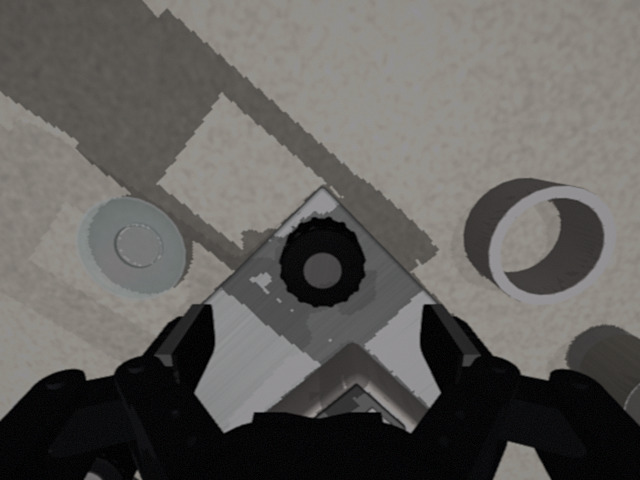

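The left knob is at (322,262), centred between the fingers and clear of the grey ring (540,245) and the balance corner. I descend and grip.

Emit:
play_rows(steps="1 1 -30 0 0 0;1 1 -60 0 0 0;1 1 -75 0 0 0;1 1 -84 0 0 0;1 1 -84 0 0 0;1 1 -84 0 0 0", claw=1)

```text
t: 8.72
ee_pos: [0.5325, 0.1362, 0.0642]
eef_rot: [1.087, 2.947, 0.0]
ft_force: [-0.6, -0.7, 0.4]
grip_width: 1.003
gripper_force: 0.0
```

Emit:
play_rows(steps="0 0 0 0 0 0;0 0 0 0 0 0;0 0 0 0 0 0;0 0 0 0 0 0;0 0 0 0 0 0;0 0 0 0 0 0;0 0 0 0 0 0;0 0 0 0 0 0", claw=0.4)

```text
t: 9.38
ee_pos: [0.5327, 0.1363, 0.0648]
eef_rot: [1.085, 2.946, 0.002]
ft_force: [-0.3, -0.8, 6.1]
grip_width: 0.566
gripper_force: 61.6
```

Emit:
play_rows(steps="0 0 0 0 0 -7;0 0 -0.5 0 0 -14;0 0 -0.5 0 0 -21;0 0 -1 0 0 -28;0 0 -1 0 0 -35;0 0 -1.5 0 0 -42;0 0 -1.5 0 0 -49;0 0 -2 0 0 -56;0 0 -2 0 0 -63;0 0 -2.5 0 0 -70;0 0 -2.5 0 0 -77;0 0 -3 0 0 -84;0 0 -3 0 0 -91;0 0 -3.5 0 0 -98;0 0 -3.5 0 0 -105;0 0 -4 0 0 -112;0 0 -4 0 0 -119;0 0 -4 0 0 -120;0 0 -4 0 0 -120")

```text
t: 10.97
ee_pos: [0.5334, 0.1358, 0.0618]
eef_rot: [3.095, 0.531, 0.005]
ft_force: [-2.9, -2.5, 13.0]
grip_width: 0.571
gripper_force: 62.3
```

Emit:
play_rows(steps="0 0 0 0 0 0;0 0 0 0 0 0;0 0 0 0 0 0;0 0 0 0 0 0;0 0 0 0 0 0;0 0 30 0 0 0;0 0 60 0 0 0;0 0 90 0 0 0;0 0 120 0 0 0;-30 -30 120 0 0 0;-60 -60 120 0 0 0;-100 -70 120 0 0 0;-140 -70 120 0 0 0;-140 -70 120 0 0 0;-140 -70 120 0 0 0", claw=1)

```text
t: 12.22
ee_pos: [0.3901, 0.0661, 0.1792]
eef_rot: [3.096, 0.534, 0.003]
ft_force: [0.4, 0.1, 0.5]
grip_width: 0.998
gripper_force: 0.0
```

Run:
```python
from h import *
st=monitor.get_state(); print(st["t"],st["qpos"],st["ee_pos"],st["ft_force"])
polys=[[(222,222),(238,222),(240,285),(224,285)],[(334,215),(350,215),(354,278),(336,278)],[(255,285),(325,280),(325,305),(258,308)]]
for i in range(4):
    s=snap("top"); c,sd,n=plate(s,polys); out=[]
    for k in knobs(s,[(233,305),(348,296)]): out+=[k[0],k[1],k[3][1],k[3][1]-(c@[k[0],k[1],1])]
    print(np.round(c,4),np.round(out,4))
np.savez("top3.npz",**s)
b=snap("scene")["frame"][130:380,190:460]; cv2.imwrite("pics/fin.png",cv2.resize(b,None,fx=2.2,fy=2.2))
```

```text
12.2167 [ 3.78662121e-02 -4.31012095e-01  2.08883822e+00  1.00018201e-04
  1.48210314e+00  1.26733117e+00] [0.39013067 0.06605293 0.17917549] [0.43420918 0.08783432 0.49853667]
[ 0.0014 -0.0012  0.0414] [ 0.5309  0.1349  0.0901  0.0482  0.548  -0.1047  0.0908  0.0485]
[ 0.0017 -0.0005  0.0411] [ 0.5304  0.1347  0.0902  0.0483  0.5477 -0.1046  0.0907  0.0486]
[ 0.0019 -0.0009  0.041 ] [ 0.5303  0.1346  0.0902  0.0483  0.5481 -0.1047  0.0908  0.0487]
[ 0.0009 -0.0011  0.0416] [ 0.5305  0.1347  0.0904  0.0484  0.5482 -0.1047  0.0906  0.0484]
```

View pics/fin.png

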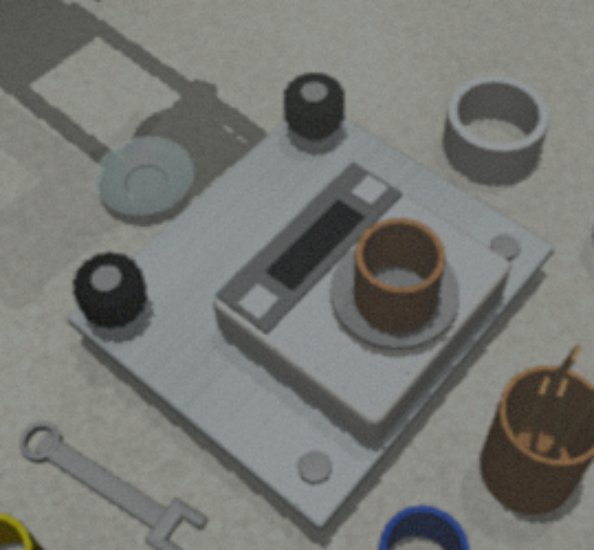

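The picture shows the core upright on the balance, the base in place and the arm clear. The tilt is about 0.0015 rad, and both knob gaps are 48.3–48.5 mm against 48 nominal, well within tolerance.

```bash
python3 -c "
from h import *
print(order.close_job())"
```

```text
the job is handed in; nothing more can be done
None
```

I screwed both front feet down and handed the job in: the base measured level to about 0.002 rad with both front feet within about 0.5 mm of right, it moved about 2 mm, the core is upright and the arm is clear; the judge gave no verdict.

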